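# Change the photometer to its green filter

### The arm

A 6-joint arm with a two-finger parallel gripper is mounted at the origin on the work surface; the furniture and walls round the work are solid. World frame = base frame: x ahead of the robot, y to its left, z up, the work surface at z = 0. Lengths are in mm, angles in degrees, forces in N, time in s.
With the tool pointing down it reaches from about 300 to 850 mm from the base axis. Payload 4.2 kg.
Tool frame: the origin (TCP) lies at the very end of the fingers, on their centre line; the grasp point (between the pads) lies 19 mm behind it; z points along the fingers, y is the line along which they close (so a half turn about z gives the same grasp; the last joint's range is limited). The gripper opens to 91 mm and grips with 3 to 60 N. Pads are 32 mm wide; open, the fingers measure 118 mm over their backs; the gripper's body (76 mm by 178 mm) begins 60 mm behind the grasp point.
Start: joints at [70.932, 18.312, 89.639, -0, 72.044, -1.146], TCP at [176.944, 547.114, 213.976] pointing down, gripper open.
Joint ranges: [-177.97, 177.97], [-48.28, 115.42], [12.27, 149.76], [-77.06, 257.06], [2.81, 150.46], [-146.56, 146.56]. Speed limits (degrees/s): [147.25, 147.25, 180, 180, 180, 180].

### API

Orientations are given as [roll, pitch, yaw] about the fixed x, y, z axes, in that order (R = Rz(yaw) Ry(pitch) Rx(roll)).
In Python, from workcell import * gives the robot as it stands.
- The arm moves only by the tool move_arm, never from a script. Its argument "motion" is a list of rows, each a list of 3 entries, a list of its own where there are three numbers: the finger opening in mm, from 0 to 91.2, then the shift along the world's x, y, z in units of 25 mm (1.0 is 25 mm), then the turn, a rotation vector about the world's x, y, z in units of 4 degrees (1.0 is 4 degrees). In form: [[grip, [x, y, z], [ax, ay, az]], ...]. A call has 1 to 20 rows; each row shifts and turns the commanded pose from where the row before left it; what a row does not reach is not made up. A row lasts 1/12 s, in which the tool goes at most 41.7 mm and 7.16 degrees, less where a joint would pass 70% of its speed; a pose out of reach is approached as far as the arm can. A call with a number of a shift or a turn outside -1 to 1 is refused whole. A call with a gripper value outside its range is refused whole. The fingers move at their own pace and stop on an object; "grip_force" is the grip in N (left out, the last holds). Time passes only in rows, so rows that do not move let the fingers close. It gives the time, the measured TCP pose, the force, the opening and the grip force at its end, in the units of the state.
- state(): the state, without advancing time (a new reading comes with each control period).
- grab_frame(name): name is "side" or "top"; returns the picture (480x640x3 uint8, blue, green, red); there is no depth.
- camera_info(name): a dict with "fx", "fy", "cx", "cy" (pixels), "k1" (the pictures are not rectified: a ray, as slopes to the right and down, at radius r is drawn at 1 + k1 r^2 times it, then the intrinsics apply), "rvec" (rotation vector, rad) and "tvec" (3), from world to camera coordinates, as OpenCV has them. Camera axes: x right, y down, z forward; pixel columns grow to the right and rows downward; lengths in mm; the calibration is good to about 2 mm. A picture is of the moment at which its call begins. camera_info takes no time and is no camera call.
- job_done(): hands the job in; it is judged then, once.
The state is a dict: "time_s": time; "qpos": joint angles; "qvel": joint speeds; "effort": joint torques, N m; "ee_pos": TCP position; "ee_rot": TCP orientation; "force": force on the tool from outside, world axes, zero at the start; "torque": the same for the moment, N m; "gripper_width": finger opening in mm; "gripper_force": force on a finger pad.
Only numpy, scipy, OpenCV 4.12 (cv2) and the standard library are available. Lean on these libraries where they do the work, as an engineer would, in place of code of your own. Each camera call takes 0.05 s, during which the arm holds its last target. There are 200 camera calls.

### The job

Change the filter photometer over to its green filter. First push the orange lamp shutter tab all the way to its closed end (red dot), then push the turret round by its upright tabs, click by click, until the green filter stands clicked in under the lamp arm, and finally push the shutter tab all the way back open (white dot). Keep the shutter closed whenever you touch the turret, so that no unfiltered light reaches the detector; only push gently with the fingers, do not shove or lift the photometer, and leave the other things where they are.

Things in the scene. Friction and masses are not known exactly. Their poses are not given: they have to be found in the camera images.
- photometer: Loose off-white bench instrument, about 3.2 kg, on four rubber feet; stays put when pushed with under about 12 N. Origin on its underside, on the turret's axis; own x points away from its front panel (display, keys; faces the robot), y to its left, z up. Housing x +-72 mm, y -72 to +112 mm, grey deck 38 mm high; round black cover, 25 mm wide, 46 mm high, at x -50, y +88 mm
- lamp_arm (a point): centre of the flat top of the lamp arm, at photometer x 0, y +54 mm, 92 mm high. The arm is 48 mm wide (x +-24 mm), runs over y +12 to +96 mm, underside 70 mm high, and is carried by the lamp house on the left (x +-38, y +78 to +112 mm), whose top is level with the arm's. Round black snout, 31 mm wide, below it at y +34 mm
- turret_hub (a point): centre of the turret's hub, on its axis, at photometer x 0, y 0, 55 mm high. Dark disc of 52 mm radius, top 49 mm high, with five round filters of 24 mm on a 34 mm radius (cells rise 2 mm), at angles 1.571 + turret joint + k*1.257 from the photometer's x towards its y: k = 0 green, 1 red, 2 yellow, 3 blue, 4 clear (pale grey)
- turret (a joint): Turret angle (rad), counter-clockwise from above positive, endless both ways; 0 or a multiple of 6.283 = green filter under the lamp. A ball detent draws it into the nearest of five stations 1.257 apart; it starts at one of the four others (rarely balanced between two of them). About 4 to 6 N at a tab turn it; pushed past half a step it snaps on into the next station by itself
- green_filter (a point): centre of the green filter's upper face, on the turret, 51 mm high
- green_tab (a point): centre of the top of the green filter's tab, 66 mm high. Each filter has such an upright tab at its own angle, centred on a 61 mm radius: 8 mm thick along the circle, 13 mm radially, rising from the disc's level (49 mm) to 66 mm, tipped in the filter's colour. All tabs pass freely under the arm; the space beside and in front of the turret is open
- lamp_port (a point): point under the lamp arm's black snout where the working filter stands: photometer x 0, y +34 mm, 51 mm high. Surroundings: a tall cell sorter cabinet stands close behind the photometer and to its left, a pink rack with tubes behind it on the right, a monitor on the near right: swing in from above the open bench between robot and photometer
- shutter (a joint): Position of the lamp shutter (m) along the photometer's y: 0 = open (tab at y +30 mm, beside the white dot), 0.024 = closed (tab at y +54 mm, nearer the lamp house, beside the red dot). It starts open (within 2 mm). About 2 N of friction; it stays where it is left; end stops both ways
- shutter_tab (a point): centre of the top of the orange upright shutter tab on the arm, 111 mm high; the tab is 8 mm thick along its slide (photometer y), 14 mm wide, and stands 18 mm above the arm's flat top
- buffer_bottle: loose white bottle with a blue cap, 48x48x104 mm, right of the work; origin under its centre; a bystander
- vortex_mixer: loose white domed vortex mixer with a blue cup, 100x100x67 mm, on the right; origin under its centre; a bystander
- tip_box: loose blue pipette tip box with a clear lid, 68x112x71 mm, on the right; origin under its centre; a bystander
- conical_1: loose 15 ml conical tube with an orange cap lying on the bench right of the photometer, 117 mm long (own y), 22 mm thick; a bystander

How it is judged (in metres and radians):
On the way, in this order (a step that is already met when the one before it is completed fails the run):
1. the shutter is pushed fully closed (value of joint shutter above 0.0205 m), for 0.2 s.
2. with the shutter closed, the green filter stands clicked in under the lamp (horizontal distance between green_filter and lamp_port below 0.004 m and value of joint shutter above 0.018 m), for 0.3 s.
At the end, for the whole second after the job is handed in: The green filter is within 4 mm of the lamp port in plan (clicked in), the shutter is within 3.5 mm of its open end, and the photometer stands level and at rest (horizontal distance between green_filter and lamp_port below 0.004 m and value of joint shutter below 0.0035 m and angle between photometer's own z axis and vertical below 0.03 rad and linear speed of photometer below 0.01 m/s); the robot touches nothing.
It fails at once if the turret is pushed while the shutter is not closed (less than 17 mm of its 24 mm) (value of joint shutter below 0.017 m and contact force between any of the fingers, the arm and turret above 0.7 N).
It fails at once if a tab is clamped or forced (over 40 N) (contact force between the fingers and turret above 40 N or contact force between the fingers and shutter above 40 N).
It fails at once if the photometer is shoved (over 20 mm), lifted or tipped (distance of photometer from where it was at the start of the episode above 0.02 m or height (world z) of photometer above 0.008 m or angle between photometer's own z axis and vertical above 0.06 rad).
It fails at once if a bystander is moved by more than 20 mm (distance of any of buffer_bottle, vortex_mixer, tip_box, conical_1 from where it was at the start of the episode above 0.02 m).
It also fails if it takes over 64 s, if anything falls off the work surface, if the arm or the gripper's body presses on something with over 40 N, if the wrist force passes 120 N, or if a joint passes its speed limit or range.

## Working session

There is one attempt and no reset: what is moved stays moved. The work goes in short steps, Python scripts to look and compute and a tool call to move; the robot and the scene stay as the last step left them, time stands still between calls to the robot, and variables do not carry over. Pictures are saved under pics/ and viewed, at most 10 in all, crops included, and the job is handed in when it is done.

Besides the shell and the picture viewer there is one more tool, called after "Call:" as name(argument=value, ...), one argument or row to a line, values as JSON. move_arm: Moves the arm, as the interface text tells. Shifts and turns lie within -1 to 1; 1 stands for 25 mm of shift or 4 degrees of turn. Its arguments: {"type":"object","properties":{"motion":{"type":"array","items":{"type":"array"}},"grip_force":{"type":"number"}},"required":["motion"]}

```bash
mkdir -p pics
cat > h.py <<'E'
from workcell import *
import numpy as np, cv2
def cam(n):
    c=camera_info(n); R=cv2.Rodrigues(np.array(c["rvec"],float))[0]; t=np.array(c["tvec"],float).ravel(); return c,R,t
def ray(n,u,v):
    c,R,t=cam(n); x=(u-c["cx"])/c["fx"]; y=(v-c["cy"])/c["fy"]
    a,b=x,y
    for _ in range(20):
        s=1+c["k1"]*(a*a+b*b); a,b=x/s,y/s
    return -R.T@t, R.T@np.array([a,b,1.])
def onz(n,u,v,z):
    o,d=ray(n,u,v); return o+d*(z-o[2])/d[2]
def proj(n,P):
    c,R,t=cam(n); p=R@np.array(P,float)+t; a,b=p[:2]/p[2]; s=1+c["k1"]*(a*a+b*b)
    return np.array([c["fx"]*a*s+c["cx"],c["fy"]*b*s+c["cy"]])
E
python3 - <<'E'
from h import *
for n in("top","side"):
    cv2.imwrite(f"pics/{n}0.png",grab_frame(n)); print(n,ray(n,320,240),camera_info(n)["fx"])
print(state())
E
```

```text
top (array([ 314.55380992, -138.09862621, 1121.0035532 ]), array([ 0.16101647,  0.01198904, -0.98696403])) 548.9221057384013
side (array([309.03064944, 640.75805621, 418.26578308]), array([ 0.20852795, -0.8992782 , -0.38466327])) 492.3986006972547
{'time_s': 0.1, 'qpos': array([ 7.09346975e+01,  1.83466441e+01,  8.96983873e+01,  1.75223062e-03,
        7.20433921e+01, -1.14522792e+00]), 'qvel': array([ 0.12876077, -0.00312296, -0.19621435, -0.06304567, -0.00650826,
        0.09851514]), 'effort': array([-1.56540369e-03, -4.13332558e+01, -2.32504731e+01,  7.26986979e-02,
        4.23454586e-02, -4.88380579e-05]), 'ee_pos': array([176.76091103, 546.69279652, 213.22469384]), 'ee_rot': array([-1.79911627e+02, -3.43300234e-03,  1.62079381e+02]), 'force': array([ 0.29727963, -0.34413818, -0.36972542]), 'torque': array([-0.02322922, -0.01667417,  0.00561788]), 'gripper_force': 0.0, 'gripper_width': 91.27250611882454}
```

View pics/top0.png

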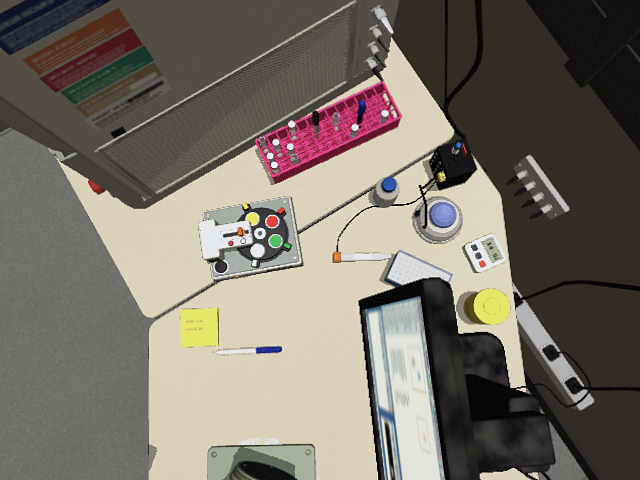

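View pics/side0.png

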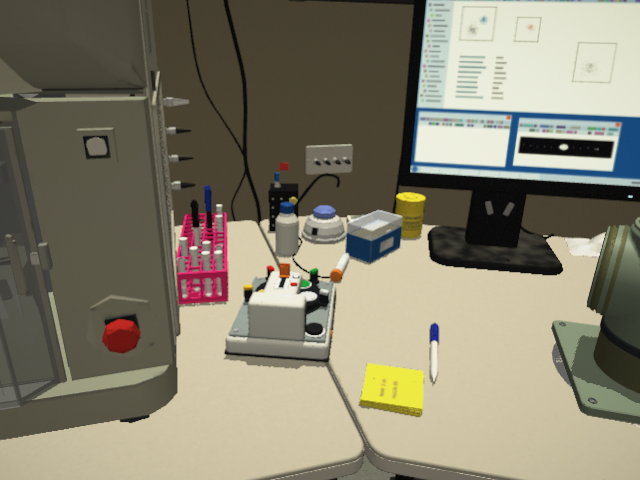

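The top view shows the photometer at about (250,240) with its arm to the left. Green filter is near (275,241) and the shutter tab near (240,231). The side view shows the tab near (285,270). I'll zoom in and measure by colour.

Run:
```python
from h import *
im=cv2.imread("pics/top0.png")
cv2.imwrite("pics/topz.png",cv2.resize(im[185:290,190:310],None,fx=5,fy=5,interpolation=cv2.INTER_CUBIC))
hsv=cv2.cvtColor(im,cv2.COLOR_BGR2HSV)
R={"orange":((8,150,100),(18,255,255)),"green":((45,90,50),(85,255,255)),"yellow":((22,110,100),(35,255,255)),"red":((0,150,100),(6,255,255)),"blue":((100,120,50),(130,255,255))}
for k,(a,b) in R.items():
    m=cv2.inRange(hsv,a,b); m[:,:190]=0;m[:,310:]=0;m[:185]=0;m[290:]=0
    n,l,s,c=cv2.connectedComponentsWithStats(m)
    for i in range(1,n):
        if s[i,4]>4: print(k,s[i,4],c[i].round(1),"z51",onz("top",*c[i],51).round(1)[:2],"z66",onz("top",*c[i],66).round(1)[:2],"z111",onz("top",*c[i],111).round(1)[:2])
```

```text
orange 50 [240.6 231.8] z51 [510.4  32.2] z66 [507.6  29.8] z111 [499.4  22.6]
orange 7 [235.9 276.4] z51 [421.8  41.6] z66 [420.3  39.1] z111 [415.8  31.6]
green 104 [275.1 240.6] z51 [490.6 -36.2] z66 [488.1 -37.7] z111 [480.7 -42. ]
green 33 [286.8 245.3] z51 [480.4 -59.2] z66 [478.1 -60.3] z111 [471.1 -63.7]
yellow 24 [245.1 205.3] z51 [563.9  22.9] z66 [560.4  20.7] z111 [549.9  13.9]
yellow 91 [252.4 218.3] z51 [537.    8.5] z66 [533.9   6.5] z111 [5.246e+02 3.000e-01]
red 28 [280.5 210. ] z51 [552.1 -47.9] z66 [548.8 -49.2] z111 [538.8 -53. ]
red 94 [271.9 221.1] z51 [530.1 -30.4] z66 [527.1 -32. ] z111 [518.  -36.5]
red 14 [230.5 242.7] z51 [489.   52.2] z66 [486.5  49.5] z111 [479.2  41.5]
```

View pics/topz.png

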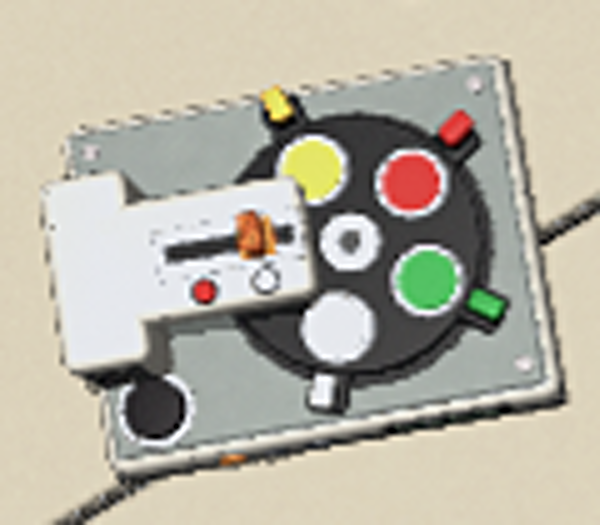

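Run:
```python
from h import *
obs={234:onz("top",275.1,240.6,51),306:onz("top",271.9,221.1,51),18:onz("top",252.4,218.3,51)}
tab={234:onz("top",286.8,245.3,66),306:onz("top",280.5,210,66),18:onz("top",245.1,205.3,66)}
A=[];b=[]
for d,r in((obs,34),(tab,61)):
    for k,p in d.items():
        c,s=r*np.cos(np.radians(k)),r*np.sin(np.radians(k))
        A+=[[1,0,c,-s],[0,1,s,c]]; b+=list(p[:2])
A=np.array(A);b=np.array(b);x,*_=np.linalg.lstsq(A,b,rcond=None)
print("hub",x[:2],"yaw",np.degrees(np.arctan2(x[3],x[2])),"scale",np.hypot(x[2],x[3]),"res",(A@x-b).round(1))
hub=x[:2];yaw=np.arctan2(x[3],x[2]);R=np.array([[np.cos(yaw),-np.sin(yaw)],[np.sin(yaw),np.cos(yaw)]])
# checks in photometer frame
for n,u,v,z in(("tab top",240.6,231.8,105),("red dot",230.5,242.7,92),("white dot",190+265/5,185+280/5,92),("arm corner near hub",190+315/5,185+290/5,92),("arm far corner",190+297/5,185+182/5,92),("house corner",190+45/5,185+190/5,92),("near-right deck",190+562/5,185+390/5,38),("near-left deck",190+115/5,185+460/5,38)):
    print(n,(R.T@(onz("top",u,v,z)[:2]-hub)).round(1))
print("cab base",[onz("top",u,v,0)[:2].round() for u,v in((145,207),(260,140),(380,80),(100,175),(62,158))])
# side projections for verification
for n,p,z in(("shut tab",(0,30),111),("green tab",(61*np.cos(4.084),61*np.sin(4.084)),66)):
    w=hub+R@np.array(p); print(n,w.round(1),"side px",proj("side",[*w,z]).round(1),"top",proj("top",[*w,z]).round(1))
im=cv2.imread("pics/side0.png");hsv=cv2.cvtColor(im,cv2.COLOR_BGR2HSV)
for k,a,c in(("orange",(5,150,100),(18,255,255)),("green",(45,90,40),(85,255,255))):
    m=cv2.inRange(hsv,a,c);m[:255]=0;m[320:]=0;m[:,:230]=0;m[:,340:]=0
    n,l,s,ce=cv2.connectedComponentsWithStats(m)
    print(k,[(s[i].tolist(),ce[i].round(1).tolist()) for i in range(1,n) if s[i,4]>4])
```

```text
hub [506.33846348  -6.36515608] yaw 8.486087811303516 scale 0.9937024307714136 res [ 0.2 -0.1 -0.1 -0.1 -0.4  0.3  0.2  0.2 -0.  -0.4  0.1  0. ]
tab top [-1.4 30.4]
red dot [-16.2  54.2]
white dot [-17.2  30.3]
arm corner near hub [-24.4  12.1]
arm far corner [18.3 12.4]
house corner [ 32.3 108.1]
near-right deck [-71.8 -72.6]
near-left deck [-68.  106.8]
cab base [array([579., 241.]), array([718.,  -2.]), array([ 843., -263.]), array([651., 337.]), array([690., 418.])]
shut tab [501.9  23.3] side px [286.  263.6] top [240.2 230.5]
green tab [478.2 -60.5] side px [315.3 269.2] top [286.8 245.3]
orange [([279, 264, 11, 14, 129], [284.0, 270.2]), ([330, 269, 10, 13, 103], [335.1, 275.1])]
green [([310, 268, 8, 7, 38], [313.5, 271.0]), ([301, 280, 9, 7, 50], [304.6, 283.2])]
```

Call:
move_arm(
  motion=[
    [0,[0.3,-1,0.1],[0,0,0.3]],
    [0,[0.3,-1,0.1],[0,0,0.3]],
    [0,[0.3,-1,0.1],[0,0,0.3]],
    [0,[0.3,-1,0],[0,0,0.3]],
    [0,[0.3,-1,0],[0,0,0.3]],
    [0,[0.3,-1,0],[0,0,0.3]],
    [0,[0.3,-1,0],[0,0,0.3]],
    [0,[0.3,-1,0],[0,0,0.3]],
    [0,[0.3,-1,0],[0,0,0.3]],
    [0,[0.3,-1,0],[0,0,0.3]],
    [0,[0.3,-1,0],[0,0,0.3]],
    [0,[0.3,-1,0],[0,0,0.3]],
    [0,[0.3,-1,0],[0,0,0.3]],
    [0,[0.3,-1,0],[0,0,0.3]],
    [0,[0.3,-1,0],[0,0,0.3]],
    [0,[0.3,-1,0],[0,0,0.3]],
    [0,[0.3,-1,0],[0,0,0.3]],
    [0,[0.3,-1,0],[0,0,0.3]],
    [0,[0.3,-1,0],[0,0,0.4]],
    [0,[0,0,0],[0,0,0.4]],
  ],
)

```text
time_s: 1.77
ee_pos: [320.1, 68.8, 221.3]
ee_rot: [-179.9, 0.0, -173.3]
force: [0.6, 0.9, 0.1]
gripper_width: 0.7
gripper_force: 0.0
```

Call:
move_arm(
  motion=[
    [0,[0.8,-0.3,0],[0,0,0.1]],
    [0,[0.8,-0.3,0],[0,0,0.1]],
    [0,[0.8,-0.3,0],[0,0,0.1]],
    [0,[0.8,-0.3,0],[0,0,0.1]],
    [0,[0.8,-0.3,0],[0,0,0]],
    [0,[0.8,-0.3,0],[0,0,0]],
    [0,[0.8,-0.3,0],[0,0,0]],
    [0,[0.8,-0.3,0],[0,0,0]],
    [0,[0.8,-0.3,0],[0,0,0]],
    [0,[0.2,0,-0.5],[0,0,0]],
    [0,[0,0,-0.8],[0,0,0]],
    [0,[0,0,-0.8],[0,0,0]],
    [0,[0,0,0],[0,0,0]],
    [0,[0,0,0],[0,0,0]],
  ],
)

```text
time_s: 2.93
ee_pos: [503.7, 4.6, 168.2]
ee_rot: [180.0, -0.2, -171.5]
force: [0.8, -0.7, -0.1]
gripper_width: 0.5
gripper_force: 0.0
```

Run:
```python
from h import *
s=state();print(s["ee_pos"].round(1),s["ee_rot"].round(1),s["gripper_width"])
```

```text
[503.7   4.6 168.2] [ 180.    -0.2 -171.5] 0.5277251467306685
```

Call:
move_arm(
  motion=[
    [0,[0.06,-0.2,-0.4],[0,0,0]],
    [0,[0,0,-0.6],[0,0,0]],
    [0,[0,0,-0.6],[0,0,0]],
    [0,[0,0,-0.4],[0,0,0]],
    [0,[0,0,-0.4],[0,0,0]],
    [0,[0,0,-0.2],[0,0,0]],
    [0,[0,0,-0.2],[0,0,0]],
    [0,[0,0,0],[0,0,0]],
    [0,[0,0,0],[0,0,0]],
  ],
)

```text
time_s: 3.68
ee_pos: [506.3, -0.4, 99.2]
ee_rot: [180.0, 0.0, -171.5]
force: [0.2, -0.4, -0.7]
gripper_width: 0.3
gripper_force: 0.0
```

Run:
```python
from h import *
t=grab_frame("top")[185:290,190:310];s=grab_frame("side")[190:350,210:370]
cv2.imwrite("pics/a.png",np.hstack([cv2.resize(t,(400,350)),cv2.resize(s,(350,350))]))
```

```text
(no output)
```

View pics/a.png

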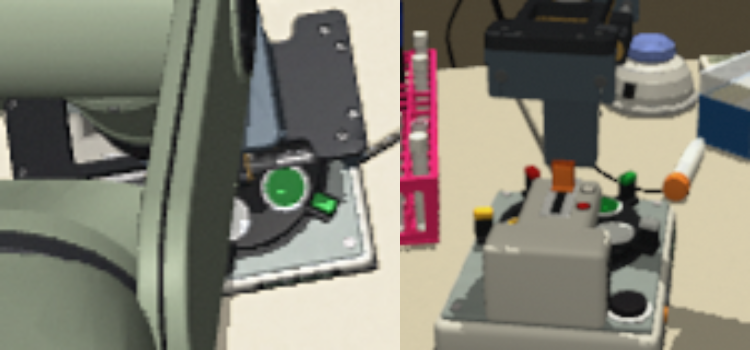

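The side view shows the fingers right behind the orange tab with clear space between them. The turret is untouched. Pushing the shutter closed.

Call:
move_arm(
  motion=[
    [0,[-0.015,0.1,0],[0,0,0]],
    [0,[-0.015,0.1,0],[0,0,0]],
    [0,[-0.015,0.1,0],[0,0,0]],
    [0,[-0.015,0.1,0],[0,0,0]],
    [0,[-0.015,0.1,0],[0,0,0]],
    [0,[-0.015,0.1,0],[0,0,0]],
    [0,[-0.015,0.1,0],[0,0,0]],
    [0,[-0.015,0.1,0],[0,0,0]],
    [0,[-0.015,0.1,0],[0,0,0]],
    [0,[-0.015,0.1,0],[0,0,0]],
    [0,[-0.015,0.1,0],[0,0,0]],
    [0,[0,0,0],[0,0,0]],
    [0,[0,0,0],[0,0,0]],
  ],
)

```text
time_s: 4.87
ee_pos: [501.7, 27.6, 98.9]
ee_rot: [180.0, -0.0, -171.5]
force: [0.5, -0.7, -0.5]
gripper_width: -0.0
gripper_force: 0.1
```

Call:
move_arm(
  motion=[
    [0,[-0.006,0.04,0],[0,0,0]],
    [0,[-0.006,0.04,0],[0,0,0]],
    [0,[0,0,0],[0,0,0]],
    [0,[0,0,0],[0,0,0]],
  ],
)

```text
time_s: 5.2
ee_pos: [501.5, 29.1, 98.9]
ee_rot: [180.0, -0.0, -171.5]
force: [-0.0, -1.2, 0.4]
gripper_width: 0.5
gripper_force: 0.7
```

Call:
move_arm(
  motion=[
    [0,[-0.006,0.04,0],[0,0,0]],
    [0,[0,0,0],[0,0,0]],
    [0,[0,0,0],[0,0,0]],
  ],
)

```text
time_s: 5.45
ee_pos: [501.4, 30.1, 99.0]
ee_rot: [180.0, 0.0, -171.5]
force: [1.0, -1.3, -0.8]
gripper_width: 0.4
gripper_force: 0.8
```

Call:
move_arm(
  motion=[
    [0,[-0.006,0.04,0],[0,0,0]],
    [0,[0,0,0],[0,0,0]],
    [0,[0,0,0],[0,0,0]],
  ],
)

```text
time_s: 5.7
ee_pos: [501.2, 31.2, 99.0]
ee_rot: [180.0, 0.0, -171.5]
force: [0.6, -2.6, -0.4]
gripper_width: 0.5
gripper_force: 0.7
```

Run:
```python
from h import *
s=grab_frame("side")[190:350,210:370]
hsv=cv2.cvtColor(s,cv2.COLOR_BGR2HSV);m=cv2.inRange(hsv,(5,150,100),(18,255,255));n,l,st,c=cv2.connectedComponentsWithStats(m)
print([(st[i].tolist(),(c[i]+[210,190]).round(1)) for i in range(1,n) if st[i,4]>20])
hub=np.array([506.3,-6.4]);y=np.radians(8.5);R=np.array([[np.cos(y),-np.sin(y)],[np.sin(y),np.cos(y)]])
for q in (30,50,52,54): print(q,proj("side",[*(hub+R@[0,q]),111]).round(1),proj("side",[*(hub+R@[0,q]),103]).round(1))
print(state()["force"])
cv2.imwrite("pics/b.png",cv2.resize(s,(640,600)))
```

```text
[([67, 79, 11, 15, 139], array([281.8, 276.1])), ([120, 79, 12, 13, 117], array([335.7, 275. ]))]
30 [286.  263.6] [286.  268.6]
50 [283.9 269.6] [283.9 274.7]
52 [283.6 270.2] [283.7 275.3]
54 [283.4 270.9] [283.4 276. ]
[-0.40717596 -1.44844685 -0.15019708]
```

View pics/b.png

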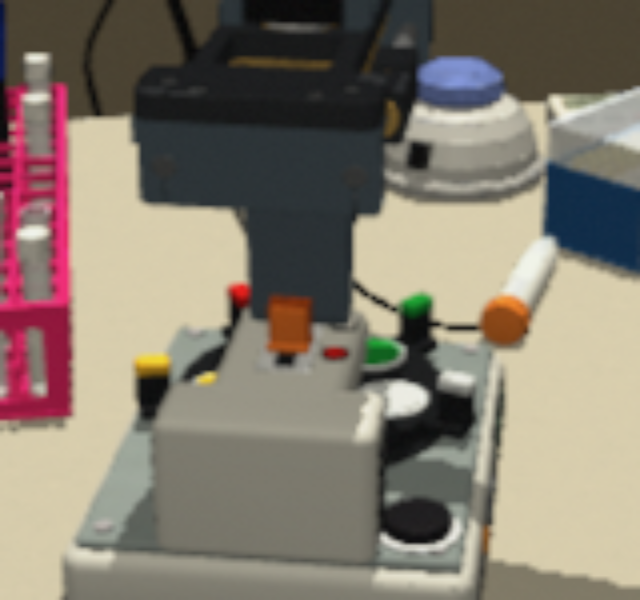

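The tab is now beside the red dot, but the centroid shift of about 5.9 px means only about 19 mm of travel. The force is still just friction, so I'll push on to the stop.

Call:
move_arm(
  motion=[
    [0,[-0.006,0.04,0],[0,0,0]],
    [0,[-0.006,0.04,0],[0,0,0]],
    [0,[-0.006,0.04,0],[0,0,0]],
    [0,[0,0,0],[0,0,0]],
    [0,[0,0,0],[0,0,0]],
  ],
)

```text
time_s: 6.17
ee_pos: [500.7, 34.2, 98.9]
ee_rot: [180.0, -0.0, -171.5]
force: [0.3, -1.3, 0.0]
gripper_width: 0.3
gripper_force: 0.7
```

Call:
move_arm(
  motion=[
    [0,[-0.006,0.04,0],[0,0,0]],
    [0,[0,0,0],[0,0,0]],
    [0,[0,0,0],[0,0,0]],
  ],
)

```text
time_s: 6.42
ee_pos: [500.7, 34.4, 99.0]
ee_rot: [-179.9, -0.0, -171.5]
force: [0.4, -4.5, -0.6]
gripper_width: 0.5
gripper_force: 2.6
```

Call:
move_arm(
  motion=[
    [0,[-0.006,0.04,0],[0,0,0]],
    [0,[0,0,0],[0,0,0]],
    [0,[0,0,0],[0,0,0]],
  ],
)

```text
time_s: 6.67
ee_pos: [500.8, 34.5, 99.0]
ee_rot: [-179.8, 0.0, -171.4]
force: [1.1, -8.2, -0.3]
gripper_width: 0.5
gripper_force: 4.1
```

Shutter is at its stop (force jumped to 8 N). Backing off and moving to the turret.

Call:
move_arm(
  motion=[
    [0,[0.047,-0.317,0],[0,0,0]],
    [0,[0,0,0.7],[0,0,0]],
    [0,[0,0,0.7],[0,0,0]],
    [0,[0,-0.8,0.1],[0,0,0]],
    [0,[0,-0.8,0],[0,0,0]],
    [0,[0,-0.8,0],[0,0,0]],
    [0,[0,-0.8,0],[0,0,0]],
    [0,[0.1,-0.8,0],[0,0,0]],
    [0,[0,0,0],[0,0,0]],
    [0,[0,0,0],[0,0,0]],
    [0,[0,0,0],[0,0,0]],
  ],
)

```text
time_s: 7.58
ee_pos: [503.9, -71.1, 136.4]
ee_rot: [179.9, -0.0, -171.6]
force: [-0.5, -0.5, -0.2]
gripper_width: 0.6
gripper_force: 0.0
```

Run:
```python
from h import *
s=grab_frame("side")[190:350,210:370]
hsv=cv2.cvtColor(s,cv2.COLOR_BGR2HSV)
for k,a,b in(("or",(5,150,100),(18,255,255)),("gr",(45,90,40),(85,255,255))):
    m=cv2.inRange(hsv,a,b);n,l,st,c=cv2.connectedComponentsWithStats(m)
    print(k,[(st[i,4],(c[i]+[210,190]).round(1)) for i in range(1,n) if st[i,4]>20])
```

```text
or [(np.int32(117), array([335.7, 275. ])), (np.int32(143), array([281.5, 277.1]))]
gr [(np.int32(34), array([313.4, 271.3])), (np.int32(45), array([304.8, 283.4]))]
```

Call:
move_arm(
  motion=[
    [0,[0,0.04,-0.8],[0,0,0]],
    [0,[0,0,-0.8],[0,0,0]],
    [0,[0,0,-0.8],[0,0,0]],
    [0,[0,0,-0.4],[0,0,0]],
    [0,[0,0,-0.4],[0,0,0]],
    [0,[0,0,0],[0,0,0]],
    [0,[0,0,0],[0,0,0]],
  ],
)

```text
time_s: 8.22
ee_pos: [504.3, -70.5, 56.6]
ee_rot: [180.0, -0.0, -171.5]
force: [-0.3, 0.0, -0.1]
gripper_width: 0.5
gripper_force: 0.0
```

Call:
move_arm(
  motion=[
    [0,[-0.18,0.045,0],[0,0,0]],
    [0,[-0.16,0.1,0],[0,0,0]],
    [0,[-0.16,0.1,0],[0,0,0]],
    [0,[0,0,0],[0,0,0]],
  ],
)

```text
time_s: 8.55
ee_pos: [492.9, -65.0, 57.6]
ee_rot: [-179.9, 0.3, -171.5]
force: [2.2, -0.8, -0.4]
gripper_width: 0.8
gripper_force: 1.4
```

In contact, with gentle force. Continuing along the arc.

Call:
move_arm(
  motion=[
    [0,[-0.16,0.1,0],[0,0,0]],
    [0,[-0.16,0.1,0],[0,0,0]],
    [0,[-0.12,0.15,0],[0,0,0]],
    [0,[-0.12,0.15,0],[0,0,0]],
    [0,[0,0,0],[0,0,0]],
  ],
)

```text
time_s: 8.97
ee_pos: [477.0, -51.6, 57.1]
ee_rot: [180.0, -0.0, -171.5]
force: [0.7, -0.4, 0.7]
gripper_width: 0.1
gripper_force: 0.2
```

Call:
move_arm(
  motion=[
    [0,[-0.12,0.15,0],[0,0,0]],
    [0,[-0.12,0.15,0],[0,0,0]],
    [0,[-0.075,0.15,0],[0,0,0]],
    [0,[0,0,0],[0,0,0]],
    [0,[0,0,0],[0,0,0]],
  ],
)

```text
time_s: 9.38
ee_pos: [468.6, -40.3, 56.2]
ee_rot: [179.9, -0.1, -171.5]
force: [-0.4, 0.1, 0.6]
gripper_width: 0.4
gripper_force: 0.0
```

Run:
```python
from h import *
s=grab_frame("side")[190:350,210:370]
cv2.imwrite("pics/c.png",cv2.resize(s,(600,600)))
```

```text
(no output)
```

View pics/c.png

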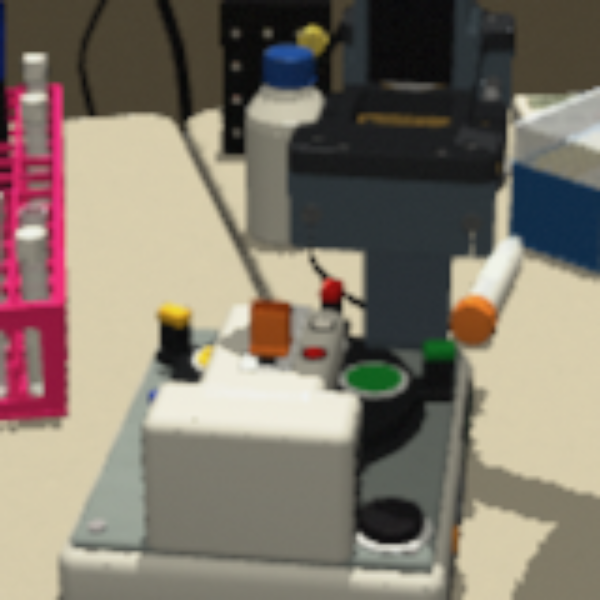

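Green has swung towards the near side (its tab is at about crop pixel (438,352)) and the fingers carry no force. Next I'll check whether it clicked in and whether the photometer moved.

```bash
cat > m.py <<'E'
from h import *
s=grab_frame("side");hsv=cv2.cvtColor(s,cv2.COLOR_BGR2HSV)
hub=np.array([506.3,-6.4]);y=np.radians(8.5);R=np.array([[np.cos(y),-np.sin(y)],[np.sin(y),np.cos(y)]])
for k,a,b in(("or",(5,150,100),(18,255,255)),("gr",(45,90,40),(85,255,255)),("red",(0,150,90),(4,255,255)),("yel",(22,150,100),(35,255,255))):
    m=cv2.inRange(hsv,a,b);m[:250]=0;m[330:]=0;m[:,:235]=0;m[:,345:]=0
    n,l,st,c=cv2.connectedComponentsWithStats(m)
    for i in range(1,n):
        if st[i,4]>12:
            f=lambda z:R.T@(onz("side",*c[i],z)[:2]-hub); pol=lambda p:(round(float(np.hypot(*p)),1),round(float(np.degrees(np.arctan2(p[1],p[0]))%360),1))
            print(k,st[i,4],c[i].round(1),"tab r,ang",pol(f(64)),"filter",pol(f(51)),"shut",f(103).round(1))
print(state()["time_s"],state()["ee_pos"].round(1))
E
python3 m.py
python3 - <<'E'
import sys;sys.path.insert(0,'.')
from h import *
p=onz("side",315.3,269.2,66)
E
```

```text
or 118 [335.7 275. ] tab r,ang (79.0, 207.8) filter (93.1, 222.4) shut [-73.1  40.9]
or 141 [281.5 277.2] tab r,ang (22.6, 310.4) filter (46.4, 294.0) shut [ 2.1 58.3]
gr 53 [326.3 282.8] tab r,ang (57.6, 188.2) filter (64.5, 210.8) shut [-61.7  66.4]
gr 84 [309.2 290.1] tab r,ang (38.3, 150.5) filter (31.3, 189.1) shut [-40.6  90.5]
red 23 [298.  266.9] tab r,ang (58.3, 263.8) filter (84.7, 268.0) shut [-16.6  22.1]
yel 15 [256.1 272.1] tab r,ang (64.9, 333.0) filter (84.2, 319.1) shut [40.5 47.5]
9.4833 [469.  -40.7  56.2]
```

Green is at about 190°, just past the half step but not yet drawn in. I'll push further round.

Call:
move_arm(
  motion=[
    [0,[-0.05,0.14,0],[0,0,0]],
    [0,[-0.05,0.14,0],[0,0,0]],
    [0,[-0.05,0.14,0],[0,0,0]],
    [0,[-0.04,0.13,0],[0,0,0]],
    [0,[0,0,0],[0,0,0]],
    [0,[0,0,0],[0,0,0]],
    [0,[0,0,0],[0,0,0]],
  ],
)

```text
time_s: 10.07
ee_pos: [465.1, -27.1, 56.5]
ee_rot: [-180.0, 0.0, -171.5]
force: [-0.0, 1.0, 0.4]
gripper_width: 0.3
gripper_force: 0.0
```

```bash
python3 m.py
```

```text
or 118 [335.7 275. ] tab r,ang (79.0, 207.8) filter (93.1, 222.4) shut [-73.1  40.9]
or 140 [281.5 277.3] tab r,ang (22.5, 310.5) filter (46.2, 294.0) shut [ 2.  58.5]
gr 54 [323.6 291.8] tab r,ang (59.2, 158.9) filter (53.6, 182.6) shut [-60.1  92.6]
gr 68 [308.7 294.6] tab r,ang (47.2, 136.2) filter (33.0, 163.6) shut [-41.3 102.7]
red 31 [303.8 283.4] tab r,ang (22.8, 183.6) filter (32.8, 232.6) shut [-31.2  72.4]
yel 14 [270.2 267.1] tab r,ang (64.1, 307.3) filter (89.0, 299.6) shut [23.7 28.3]
10.1167 [465.1 -27.2  56.5]
```

Clicked in: green at about 162° and red at about 233°. Repeating the stroke on the red tab.

Call:
move_arm(
  motion=[
    [0,[0.1,-0.1,0.3],[0,0,0]],
    [0,[0,0,0.8],[0,0,0]],
    [0,[0.5,-0.54,0],[0,0,0]],
    [0,[0.5,-0.54,0],[0,0,0]],
    [0,[0.46,-0.54,0],[0,0,0]],
    [0,[0,0,0],[0,0,0]],
    [0,[0,0,-0.4],[0,0,0]],
    [0,[0,0,-0.7],[0,0,0]],
    [0,[0,0,0],[0,0,0]],
    [0,[0,0,0],[0,0,0]],
  ],
)

```text
time_s: 10.95
ee_pos: [502.6, -69.6, 55.6]
ee_rot: [179.9, -0.2, -171.5]
force: [0.6, -0.2, -0.0]
gripper_width: 0.0
gripper_force: 0.0
```

Call:
move_arm(
  motion=[
    [0,[-0.18,0.045,0],[0,0,0]],
    [0,[-0.16,0.1,0],[0,0,0]],
    [0,[-0.16,0.1,0],[0,0,0]],
    [0,[-0.16,0.1,0],[0,0,0]],
    [0,[-0.16,0.1,0],[0,0,0]],
    [0,[0,0,0],[0,0,0]],
  ],
)

```text
time_s: 11.45
ee_pos: [484.1, -58.8, 57.6]
ee_rot: [-180.0, 0.2, -171.5]
force: [1.8, -0.4, -0.9]
gripper_width: 0.6
gripper_force: 0.9
```

Call:
move_arm(
  motion=[
    [0,[-0.12,0.15,0],[0,0,0]],
    [0,[-0.12,0.15,0],[0,0,0]],
    [0,[-0.12,0.15,0],[0,0,0]],
    [0,[-0.12,0.15,0],[0,0,0]],
    [0,[-0.075,0.15,0],[0,0,0]],
    [0,[-0.05,0.14,0],[0,0,0]],
    [0,[-0.05,0.14,0],[0,0,0]],
    [0,[-0.05,0.14,0],[0,0,0]],
    [0,[-0.04,0.13,0],[0,0,0]],
    [0,[0,0,0],[0,0,0]],
    [0,[0,0,0],[0,0,0]],
    [0,[0,0,0],[0,0,0]],
  ],
)

```text
time_s: 12.45
ee_pos: [464.9, -26.5, 56.4]
ee_rot: [180.0, -0.0, -171.5]
force: [0.3, 0.3, 0.1]
gripper_width: 0.5
gripper_force: 0.0
```

```bash
python3 m.py
```

```text
or 116 [335.8 275. ] tab r,ang (79.1, 207.8) filter (93.3, 222.4) shut [-73.2  40.8]
or 140 [281.5 277.3] tab r,ang (22.5, 310.5) filter (46.2, 294.0) shut [ 2.  58.5]
red 42 [323.9 291.7] tab r,ang (59.3, 159.5) filter (54.1, 183.2) shut [-60.4  92.2]
red 62 [308.7 294.8] tab r,ang (47.7, 135.7) filter (33.3, 162.5) shut [-41.3 103.3]
12.5 [464.9 -26.6  56.4]
```

Red is at about 162°, so green is under the lamp. Now to the left side of the shutter tab.

Call:
move_arm(
  motion=[
    [0,[0,-0.1,0.4],[0,0,0]],
    [0,[0,0,0.9],[0,0,0]],
    [0,[0,0,0.9],[0,0,0]],
    [0,[0,0,1.0],[0,0,0]],
    [0,[0.3,0.77,0],[0,0,0]],
    [0,[0.3,0.77,0],[0,0,0]],
    [0,[0.3,0.77,0],[0,0,0]],
    [0,[0.3,0.77,0],[0,0,0]],
    [0,[0,0.77,0],[0,0,0]],
    [0,[0,0,0],[0,0,0]],
    [0,[0,0,0],[0,0,0]],
  ],
)

```text
time_s: 13.42
ee_pos: [494.7, 67.4, 136.3]
ee_rot: [-180.0, -0.0, -171.4]
force: [0.1, -0.5, 0.2]
gripper_width: 0.1
gripper_force: 0.0
```

```bash
python3 m.py
```

```text
or 117 [335.7 275. ] tab r,ang (79.0, 207.8) filter (93.2, 222.4) shut [-73.2  40.9]
or 140 [281.5 277.3] tab r,ang (22.5, 310.5) filter (46.2, 294.0) shut [ 2.  58.5]
red 43 [323.7 291.7] tab r,ang (59.2, 159.5) filter (53.9, 183.2) shut [-60.3  92.1]
red 63 [308.6 294.8] tab r,ang (47.7, 135.6) filter (33.2, 162.4) shut [-41.3 103.4]
yel 45 [304.6 283.4] tab r,ang (24.0, 183.9) filter (33.7, 231.2) shut [-32.2  72.2]
13.4667 [494.6  66.8 136.3]
```

Call:
move_arm(
  motion=[
    [0,[0.03,0,-0.6],[0,0,0]],
    [0,[0,0,-0.6],[0,0,0]],
    [0,[0,0,-0.3],[0,0,0]],
    [0,[0,0,0],[0,0,0]],
    [0,[0,0,0],[0,0,0]],
  ],
)

```text
time_s: 13.88
ee_pos: [495.5, 66.5, 98.9]
ee_rot: [-180.0, -0.0, -171.6]
force: [-0.6, -1.0, 1.1]
gripper_width: 0.4
gripper_force: 0.0
```

Call:
move_arm(
  motion=[
    [0,[0.015,-0.1,0],[0,0,0]],
    [0,[0.015,-0.1,0],[0,0,0]],
    [0,[0.015,-0.1,0],[0,0,0]],
    [0,[0.015,-0.1,0],[0,0,0]],
    [0,[0.015,-0.1,0],[0,0,0]],
    [0,[0.015,-0.1,0],[0,0,0]],
    [0,[0.015,-0.1,0],[0,0,0]],
    [0,[0.015,-0.1,0],[0,0,0]],
    [0,[0.015,-0.1,0],[0,0,0]],
    [0,[0.015,-0.1,0],[0,0,0]],
    [0,[0.015,-0.1,0],[0,0,0]],
    [0,[0,0,0],[0,0,0]],
    [0,[0,0,0],[0,0,0]],
  ],
)

```text
time_s: 14.97
ee_pos: [499.3, 39.1, 98.6]
ee_rot: [-180.0, -0.1, -171.5]
force: [0.0, 0.3, 0.3]
gripper_width: 0.6
gripper_force: 0.0
```

Call:
move_arm(
  motion=[
    [0,[0.006,-0.04,0],[0,0,0]],
    [0,[0.006,-0.04,0],[0,0,0]],
    [0,[0,0,0],[0,0,0]],
    [0,[0,0,0],[0,0,0]],
  ],
)

```text
time_s: 15.3
ee_pos: [499.5, 37.7, 98.7]
ee_rot: [180.0, -0.1, -171.5]
force: [-1.1, 1.4, -0.8]
gripper_width: 0.7
gripper_force: 0.8
```

Call:
move_arm(
  motion=[
    [0,[0.006,-0.04,0],[0,0,0]],
    [0,[0.006,-0.04,0],[0,0,0]],
    [0,[0,0,0],[0,0,0]],
    [0,[0,0,0],[0,0,0]],
  ],
)

```text
time_s: 15.63
ee_pos: [499.5, 37.5, 98.7]
ee_rot: [179.8, -0.1, -171.6]
force: [-2.3, 8.3, -0.6]
gripper_width: 0.3
gripper_force: 4.1
```

Call:
move_arm(
  motion=[
    [0,[0.006,-0.04,0],[0,0,0]],
    [0,[0,0,0],[0,0,0]],
    [0,[0,0,0],[0,0,0]],
  ],
)

```text
time_s: 15.88
ee_pos: [499.5, 37.4, 98.7]
ee_rot: [179.7, -0.1, -171.6]
force: [-1.3, 12.1, -0.1]
gripper_width: 0.4
gripper_force: 5.7
```

```bash
python3 m.py
```

```text
or 117 [335.7 275. ] tab r,ang (79.0, 207.8) filter (93.2, 222.4) shut [-73.2  40.9]
red 44 [323.7 291.6] tab r,ang (59.0, 159.6) filter (53.8, 183.4) shut [-60.2  92. ]
red 62 [308.7 294.8] tab r,ang (47.7, 135.7) filter (33.3, 162.5) shut [-41.3 103.3]
yel 30 [304.9 282.4] tab r,ang (24.6, 191.6) filter (36.5, 234.3) shut [-32.4  69.3]
15.9333 [499.5  37.4  98.7]
```

At the open stop. Backing off, lifting clear and withdrawing towards the robot.

Call:
move_arm(
  motion=[
    [0,[-0.047,0.317,0],[0,0,0]],
    [0,[-0.03,0.2,0],[0,0,0]],
    [0,[0,0,0.7],[0,0,0]],
    [0,[0,0,1],[0,0,0]],
    [0,[0,0,1],[0,0,0]],
    [0,[0,0,1],[0,0,0]],
    [0,[-0.8,0.8,0],[0,0,0]],
    [0,[-0.8,0.8,0],[0,0,0]],
    [0,[-0.8,0.8,0],[0,0,0]],
    [0,[-0.8,0.8,0],[0,0,0]],
    [0,[-0.8,0.8,0],[0,0,0]],
    [0,[-0.6,0.8,0],[0,0,0]],
    [0,[0,0.8,0],[0,0,0]],
    [0,[0,0.8,0],[0,0,0]],
    [0,[0,0.8,0],[0,0,0]],
    [0,[0,0.8,0],[0,0,0]],
    [0,[0,0.8,0],[0,0,0]],
    [0,[0,0.8,0],[0,0,0]],
    [0,[0,0,0],[0,0,0]],
    [0,[0,0,0],[0,0,0]],
  ],
)

```text
time_s: 17.6
ee_pos: [383.6, 287.8, 191.3]
ee_rot: [-179.9, 0.0, -171.4]
force: [-0.4, -0.8, 0.3]
gripper_width: 0.3
gripper_force: 0.0
```

Run:
```python
from h import *
t=grab_frame("top")[185:290,190:310]
cv2.imwrite("pics/d.png",cv2.resize(t,None,fx=5,fy=5,interpolation=cv2.INTER_CUBIC))
```

```text
(no output)
```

View pics/d.png

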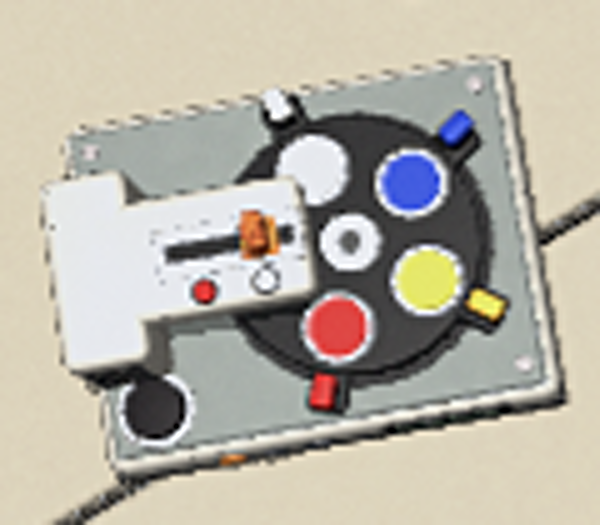

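The photometer hasn't moved. The shutter tab at (258,233) is beside the white dot. The other four filters sit exactly at their stations, so green is under the lamp, and the arm is clear.

```bash
python3 -c "
from workcell import *
print(job_done())"
```

```text
the job is handed in; nothing more can be done
None
```

The photometer is on its green filter, clicked in under the lamp, with the shutter fully open again; the job was handed in at about 17.6 s of the 64 s, and no verdict was shown.

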